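Uncouple a gas bulb from the filling dock and rack it

TASK

The orange-banded gas bulb is filled: take it off the filling dock's quick coupling and stand it upright and fully down in the empty well of the wooden rack. The sprung blue sleeve has to be pushed down gently against its spring, without ramming it onto its end stop, and kept down while the bulb is drawn out; leave it sprung fully up again. Do not wrench at the bulb while it is locked, and leave everything else standing where it is.

Things in the scene. Friction and masses are not known exactly. Their poses are not given: they have to be found in the camera images.
- bulb: Filled gas bulb: steel bottle, orange band, 76 mm tall, about 60 g. Origin: centre of the underside of its nipple foot; z up its axis. Upward from it: foot 16 mm diameter to 6 mm, neck 8 mm diameter to 12 mm, cone to 18 mm, plain cylinder 24 mm diameter to 69 mm, rounded top to 76 mm. It starts upright, locked in the coupling, its foot on the seat.
- seat (a point): Centre of the seat inside the coupling, 30 mm above the worktop, on the common upright axis of coupling, sleeve and bulb; z up. The coupling's fixed mouth, 29 mm across, ends 24 mm above the seat, hidden inside the blue sleeve.
- dock: Filling dock, fixed: aluminium base 116 x 84 x 14 mm carrying the upright quick coupling with its sprung sleeve, and behind it (local +x) a pressure gauge up to 60 mm high, centred 54 mm from the coupling. Origin on the worktop under the coupling's axis; local x points to the gauge.
- pawls (a point): Point on the axis, 6.8 mm above the seat, where four pawls lie over the locked bulb's foot. With the sleeve 9.5 mm or more down they let the foot pass. The rising foot then itself keeps them apart, and the sleeve partly down, until it is 11 mm up; then the sleeve snaps up. So press on the flange with open fingertips both sides of the bulb, close on the bulb while pressing, lift.
- sleeve (a joint): How far the sleeve is pushed down, m: 0 fully up (locked), end stop 0.0135. Spring: 4 N to start, 17.5 N at the stop, rising evenly. On it a flat blue flange round the bulb, 60 mm outside, 30 mm inside diameter. The flange is screwed on at a height that differs each time, does not yield and is not measured (find it by touch): sleeve fully up, its top is 38 to 64 mm above the seat.
- rack: Wooden rack, fixed block 138 x 54 x 34 mm with three wells in a row along its local x, at -46, 0 and +46 mm. Origin at the centre of its underside. The middle and +x wells hold spare bulbs, so have the fingers close along local y there.
- free_well (a point): Centre of the mouth of the empty well at the rack's -x end, on the rack's top (34 mm above the worktop); z up, x along the rack. The well is 19 mm in diameter, 26 mm deep: foot and neck go in and the cone comes to rest on the rim, the bulb's origin then about 16 mm below the mouth.
- spare_a: Spare bulb with a green band, same size as the other, fixed in the middle well. Origin at its foot.
- spare_b: Spare bulb with a green band, fixed in the +x well. Origin at its foot.
- tea_tin: Red tea tin, 62 x 107 x 90 mm, origin under its centre. Bystander.
- tub: White tub with a blue label, 117 mm diameter, 203 mm tall, origin under its centre. Bystander.
- mustard_jar: Jar with a red lid, 66 mm diameter, 100 mm tall, origin under its centre. Bystander.
- spice_tall: Spice jar with a black lid, 41 mm diameter, 134 mm tall, origin under its centre. Bystander.
- spice_red: Squat spice jar with a dark red lid, 54 mm diameter, 58 mm tall. Bystander.
- spice_green: Spice jar with a green lid, 46 mm diameter, 106 mm tall. Bystander.

How it is judged:
By the outcome, as a careful person would: the job done as asked, in the order asked, and still so for the second after the job is handed in, with the robot touching nothing.
It also fails if it takes over 38 s, if anything falls off the work surface, if the arm or the gripper's body presses on something with over 40 N, if the wrist force passes 120 N, or if a joint passes its speed limit or range.

ROBOT

A 7-joint arm with a two-finger parallel gripper is mounted at the origin on a cart in front of the work surface, level with it; the furniture and walls round the work are solid. World frame = base frame: x ahead of the robot, y to its left, z up, the work surface at z = 0. Lengths are in m, angles in rad, forces in N, time in s.
With the tool pointing down it reaches from about 0.4 to 0.925 m from the base axis. Payload 4.1 kg.
Tool frame: the origin (TCP) lies at the very end of the fingers, on their centre line; the grasp point (between the pads) lies grip_point_offset behind it (grip_point_offset is the distance from the TCP to the grasp point, in m); z points along the fingers, y is the line along which they close (so a half turn about z gives the same grasp; the last joint's range is limited). The gripper opens to 85 mm and grips with 20 to 120 N. Pads are 22 mm wide; open, the fingers measure 114 mm over their backs; the gripper's body (76 mm by 85 mm) begins 54 mm behind the grasp point. The pads swing forward as they close: fully open they stand 13 mm farther back than shut.
Start: joints at [1.1, 0.398, 0.045, 1.537, -0.019, 1.207, -0.051], TCP at [0.236, -0.606, 0.231] pointing down, gripper open.
Joint ranges: [-2.82, 2.82], [-0.49, 2.23], [-1.37, 1.46], [0, 2.46], [-1.36, 4.5], [0.23, 2], [-2.94, 2.94]. Speed limits (rad/s): [2.57, 2.57, 3.14, 3.14, 3.14, 3.14, 3.14].

INTERFACE

Orientations are given as a 3x3 rotation matrix whose columns are the frame's x, y, z axes.
In Python, from workcell import observe, capture, job_done, grip_point_offset gives the robot as it stands.
- The arm moves only by the tool drive_tool, never from a script. Its argument "increments" is a list that holds one entry, the list of rows, each a list of 7 numbers: the shift along the tool's x, y, z as a fraction of full scale, then the turn, a rotation vector about the tool's x, y, z as a fraction of full scale, then the closure, from 0 (fully open) to 1 (shut). In form: [[[x, y, z, ax, ay, az, grip], ...]]. A call has exactly 5 rows; each row is the pose to reach, as a shift and turn from the pose commanded when the call began, along the tool's axes at that moment, turning the shorter way round; what a row does not reach only later rows make up. Full scale, the value 1, is 100 mm for a shift and 180 degrees for a turn. A row lasts 1/12 s, in which the tool goes at most 41.7 mm and 7.16 degrees, less where a joint would pass 70% of its speed; a pose out of reach is approached as far as the arm can. A call with a number of a shift or a turn outside -1 to 1 is refused whole. A call with a gripper value outside its range is refused whole. The fingers move at their own pace and stop on an object; "force" is the grip in N (left out, the last holds). Time passes only in rows, so rows that repeat a pose let the fingers close, or fill a call up. It gives the time, the measured TCP pose, the force, the opening and the grip force at its end, in the units of the state.
- observe(): the state, without advancing time (a new reading comes with each control period).
- capture(name): name is "scene" or "top" or "wrist"; returns a dict with "color" (400x640x3 uint8, blue, green, red), "depth" (400x640 float32, m along the optical axis (not along the pixel's ray), 0 where there is no reading), "intrinsics" (3x3 intrinsics, pixels), "R" (3x3) and "t" (3): a world point X has camera coordinates R X + t. Camera axes: x right, y down, z forward; pixel columns grow to the right and rows downward; lengths in m; the calibration is good to about 2 mm. A picture is of the moment at which its call begins.
- job_done(): hands the job in; it is judged then, once.
The state is a dict: "clock": time; "joints": joint angles; "qd": joint speeds; "joint_efforts": joint torques, N m; "tool_pos": TCP position; "ee_rot": TCP orientation; "contact_force": force on the tool from outside, world axes, zero at the start; "ft_torque": the same for the moment, N m; "width": finger opening in m; "finger_force": force on a finger pad.
Only numpy, scipy, OpenCV 4.12 (cv2) and the standard library are available. Lean on these libraries where they do the work, as an engineer would, in place of code of your own. Each camera call takes 0.05 s, during which the arm holds its last target. There are 200 camera calls.

## Working session

There is one attempt and no reset: what is moved stays moved. The work goes in short steps, Python scripts to look and compute and a tool call to move; the robot and the scene stay as the last step left them, time stands still between calls to the robot, and variables do not carry over. Pictures are saved under pics/ and viewed, at most 10 in all, crops included, and the job is handed in when it is done.

Besides the shell and the picture viewer there is one more tool, called after ">>>" in YAML: its name, and indented under it one key for each argument. drive_tool: Moves the arm, as the interface text tells. Its arguments: {"type":"object","properties":{"increments":{"type":"array"},"force":{"type":"number"}},"required":["increments"]}

```bash
mkdir -p pics; cat > h.py <<'E'
import numpy as np, cv2
from workcell import observe, capture, job_done, grip_point_offset
def pts(c):
    d=c["depth"];K=c["intrinsics"];v,u=np.mgrid[:400,:640]
    P=np.stack([(u-K[0,2])/K[0,0]*d,(v-K[1,2])/K[1,1]*d,d],-1)
    return (P-c["t"])@c["R"]
E
python3 - <<'E'
from h import *
a=[]
for n in("scene","top"):
    c=capture(n);np.savez(n+".npz",**c);cv2.imwrite(f"pics/{n}.png",c["color"])
s=observe();print(s,grip_point_offset)
E
```

```text
{'clock': 0.1, 'joints': array([ 1.1000023 ,  0.39916007,  0.04500614,  1.53774841, -0.01867765,
        1.20691457, -0.05069892]), 'qd': array([-0.000423  , -0.00126522,  0.00111883, -0.00057065,  0.00061314,
        0.00066894, -0.00127331]), 'joint_efforts': array([ 4.18410156e-03, -4.76261330e+01,  1.37071062e+00, -2.54951227e+01,
        1.20788629e-02,  4.98919297e-03, -1.15506307e-05]), 'tool_pos': array([ 0.23596237, -0.60504363,  0.23034208]), 'ee_rot': array([[ 9.31622908e-01,  3.63425571e-01, -7.82100906e-04],
       [ 3.63426387e-01, -9.31621488e-01,  1.63198992e-03],
       [-1.35515142e-04, -1.80463530e-03, -9.99998362e-01]]), 'contact_force': array([-0.10407671,  0.04165444, -0.23627208]), 'ft_torque': array([0.06948918, 0.0428036 , 0.02573513]), 'finger_force': 0.0, 'width': 0.08545093562303083} 0.0187
```

View pics/scene.png

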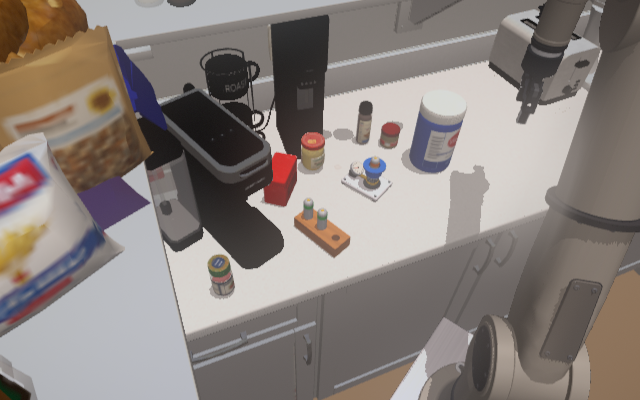

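View pics/top.png

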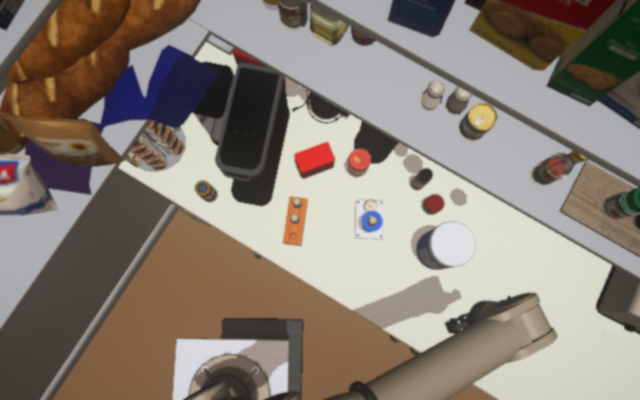

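The scene picture shows the dock at about (370,180) and the rack at (322,230), with its empty well at the near right end (336,238). In the top picture the bulb and flange are at (372,221), the gauge at (370,205), the rack at (296,220) and the empty well at (293,238).

```bash
python3 - <<'E'
from h import *
for n in("top","scene"):
    c=dict(np.load(n+".npz"));P=pts(c);hsv=cv2.cvtColor(c["color"],cv2.COLOR_BGR2HSV)
    H,S,V=[hsv[...,i].astype(int) for i in range(3)];z=P[...,2]
    print(n,"f",c["intrinsics"][0,0])
    box=dict(top=(slice(190,255),slice(275,395)),scene=(slice(140,260),slice(285,400)))[n]
    m0=np.zeros(H.shape,bool);m0[box]=1;m0&=c["depth"]>0
    bl=m0&(H>100)&(H<125)&(S>140)&(z>.05)
    zz=z[bl];print("blue",bl.sum(),np.percentile(zz,[2,10,50,90,98]),P[bl].mean(0),P[bl].min(0),P[bl].max(0))
    if n=="top":
        t=bl&(z>np.percentile(zz,50)-.005);q=P[t][:,:2].astype(np.float32)
        print("flange",q.mean(0),cv2.minEnclosingCircle(q))
    wd=m0&(H>5)&(H<18)&(S>140)&(z>.025)&(z<.045)&(np.mgrid[:400,:640][1]<355)
    q=P[wd][:,:2].astype(np.float32);print("rack",wd.sum(),cv2.minAreaRect(q),np.median(z[wd]))
    print(cv2.boxPoints(cv2.minAreaRect(q)))
    for nm,(u,v) in dict(top=dict(bulb=(372,220),gauge=(370,205),well=(293,238),sp1=(295,218),sp2=(297,202)),scene=dict(bulb=(375,159),gauge=(355,170),well=(336,238),sp1=(322,212),sp2=(308,202)))[n].items(): print(nm,P[v-1:v+2,u-1:u+2].reshape(-1,3).mean(0).round(4))
    # plate
    pl=m0&(z>.010)&(z<.018)&(np.mgrid[:400,:640][1]>345)
    q=P[pl][:,:2].astype(np.float32);print("plate",pl.sum(),cv2.minAreaRect(q))
    print("table z",np.median(z[box][np.abs(z[box])<.01]))
    r=cv2.resize(c["color"][box],None,fx=6 if n=="top" else 5,fy=6 if n=="top" else 5,interpolation=cv2.INTER_CUBIC);cv2.imwrite(f"pics/c_{n}.png",r[:600,:800])
E
```

```text
top f 506.31794985704164
blue 173 [0.07772082 0.07982238 0.08326054 0.08673767 0.08909964] [ 0.4856135  -0.38544735  0.08333823] [ 0.46085009 -0.41130839  0.07674357] [ 0.51274294 -0.36280456  0.09055292]
flange [ 0.4855129  -0.38551795] ((0.4860613942146301, -0.3876439034938812), 0.027927054092288017)
rack 555 ((0.49084004759788513, -0.16996532678604126), (0.04876554012298584, 0.1332389861345291), 83.4546890258789) 0.03486410238383172
[[ 0.42187542 -0.18659529]
 [ 0.55424595 -0.20178306]
 [ 0.5598047  -0.15333536]
 [ 0.42743415 -0.13814759]]
bulb [ 0.4856 -0.3859  0.1069]
gauge [ 0.5383 -0.3868  0.0462]
well [ 0.4415 -0.1649  0.0169]
sp1 [ 0.4889 -0.1726  0.0958]
sp2 [ 0.5341 -0.177   0.0961]
plate 459 ((0.4907342195510864, -0.3841671943664551), (0.10463667660951614, 0.1615164577960968), 78.62572479248047)
table z 0.0010204799823350596
scene f 462.70867170795515
blue 102 [0.07851419 0.07986997 0.0812977  0.08338714 0.08428236] [ 0.4832225  -0.38533692  0.08143219] [ 0.45743979 -0.41438023  0.07814933] [ 0.51143915 -0.36248363  0.0848867 ]
rack 2 ((0.5539705753326416, -0.1634492576122284), (0.006078443955630064, 0.0), -104.96033477783203) 0.033991080474808644
[[ 0.55475515 -0.16051304]
 [ 0.55475515 -0.16051304]
 [ 0.553186   -0.16638547]
 [ 0.553186   -0.16638547]]
bulb [ 0.4833 -0.3844  0.1055]
gauge [ 0.5335 -0.3765  0.0423]
well [ 0.447  -0.1728  0.0203]
sp1 [ 0.4868 -0.166   0.0933]
sp2 [ 0.5323 -0.1712  0.0918]
plate 577 ((0.487094521522522, -0.36947569251060486), (0.1245017722249031, 0.40606576204299927), 25.60384750366211)
table z -0.0006827050897914752
```

>>> drive_tool:
  increments:
    - [[0.05,-0.15,-0.1,0,0,0.03,0],[0.15,-0.4,-0.3,0,0,0.069,0],[0.26,-0.68,-0.45,0,0,0.108,0],[0.34,-0.88,-0.5,0,0,0.147,0],[0.363,-0.93,-0.5,0,0,0.154,0]]

```text
clock: 0.52
tool_pos: [0.2371, -0.5031, 0.283]
ee_rot: [[0.994, -0.114, 0.002], [-0.114, -0.994, -0.0], [0.002, 0.0, -1.0]]
contact_force: [0.2, -0.3, -0.5]
width: 0.0856
finger_force: 0.0
```

>>> drive_tool:
  increments:
    - [[0.1,-0.15,0,0,0,0,0],[0.3,-0.4,0,0,0,0,0],[0.5,-0.65,0,0,0,0,0],[0.7,-0.85,0,0,0,0,0],[0.8,-0.9,0,0,0,0,0]]

```text
clock: 0.93
tool_pos: [0.3294, -0.4211, 0.2811]
ee_rot: [[0.994, -0.105, 0.001], [-0.105, -0.994, 0.002], [0.001, -0.003, -1.0]]
contact_force: [0.4, 0.6, -0.2]
width: 0.0851
finger_force: 0.0
```

>>> drive_tool:
  increments:
    - [[0.2,-0.1,0,0,0,0,0],[0.45,-0.25,0,0,0,0,0],[0.7,-0.4,0,0,0,0,0],[0.8,-0.5,0,0,0,0,0],[0.85,-0.57,0,0,0,0,0]]

```text
clock: 1.35
tool_pos: [0.4185, -0.3769, 0.2806]
ee_rot: [[0.994, -0.109, -0.0], [-0.109, -0.994, 0.001], [-0.0, -0.001, -1.0]]
contact_force: [0.9, -0.7, 0.2]
width: 0.0856
finger_force: 0.0
```

>>> drive_tool:
  increments:
    - [[0.15,0,0.1,0,0,0,0.2],[0.35,0,0.3,0,0,0,0.4],[0.5,0,0.5,0,0,0,0.5],[0.6,0,0.65,0,0,0,0.5],[0.65,0,0.7,0,0,0,0.5]]

```text
clock: 1.77
tool_pos: [0.48, -0.3851, 0.208]
ee_rot: [[0.994, -0.112, -0.005], [-0.112, -0.994, 0.003], [-0.005, -0.002, -1.0]]
contact_force: [0.4, 0.1, -1.1]
width: 0.0427
finger_force: 0.0
```

```bash
python3 - <<'E'
from h import *
c=capture("wrist");np.savez("w1.npz",**c);cv2.imwrite("pics/w1.png",c["color"])
s=observe();print(s["clock"],s["tool_pos"],s["ee_rot"].round(3),s["width"],s["joints"].round(2),s["contact_force"])
E
```

```text
1.8167 [ 0.48057733 -0.38517485  0.20827175] [[ 0.994 -0.112 -0.004]
 [-0.112 -0.994  0.002]
 [-0.004 -0.002 -1.   ]] 0.042945706118046496 [ 0.66  0.36 -0.07  1.64  0.03  1.14 -1.1 ] [1.57606461 1.07271179 0.5049454 ]
```

View pics/w1.png

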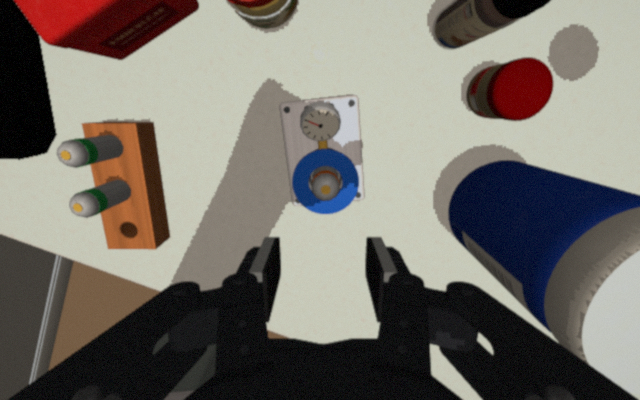

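The wrist picture shows the flange centred at (325,181) with the bulb's top at (325,186). The gauge is at (321,120) and the empty well at (129,230). The fingers, half closed, are at the bottom. I'll measure positions from this view.

```bash
python3 - <<'E'
from h import *
c=dict(np.load("w1.npz"));P=pts(c);hsv=cv2.cvtColor(c["color"],cv2.COLOR_BGR2HSV)
H,S,V=[hsv[...,i].astype(int) for i in range(3)];z=P[...,2];v,u=np.mgrid[:400,:640];ok=c["depth"]>0
bl=ok&(u>280)&(u<370)&(v>140)&(v<220)&(H>100)&(H<125)&(S>140)&(z>.06)
print("blue z",np.percentile(z[bl],[5,50,95]))
t=bl&(abs(z-np.median(z[bl]))<.005)
print("flange",cv2.minEnclosingCircle(P[t][:,:2].astype(np.float32)),cv2.minAreaRect(P[t][:,:2].astype(np.float32)))
b=ok&(u>300)&(u<350)&(v>160)&(v<215)&(z>.092)&(z<.12);q=P[b]
print("bulb",b.sum(),q.mean(0),q.min(0),q.max(0))
wd=ok&(u<175)&(u>70)&(v>100)&(v<255)&(H>3)&(H<20)&(S>120)&(z>.029)&(z<.04)
q=P[wd][:,:2].astype(np.float32);r=cv2.minAreaRect(q);print("rack",wd.sum(),r,np.median(z[wd]));print(cv2.boxPoints(r))
# well: dark blob rays at z=.034
m=((V<75)&(u>112)&(u<146)&(v>215)&(v<245)).astype(np.uint8)
n,l,st,ce=cv2.connectedComponentsWithStats(m);i=1+st[1:,4].argmax();print(st[i],ce[i])
K=c["intrinsics"];R=c["R"];C=-R.T@c["t"]
def ray(px,zz):
    d=R.T@np.linalg.inv(K)@[*px,1];return C+d*(zz-C[2])/d[2]
print("well",ray(ce[i],.034),"cam",C)
g=ok&(u>300)&(u<340)&(v>100)&(v<138)&(z>.03);print("gauge",P[g].mean(0),np.percentile(z[g],95))
for k,(a,b) in dict(s1=(80,205),s2=(68,154)).items(): print(k,P[b-2:b+3,a-2:a+3].reshape(-1,3).mean(0))
E
```

```text
blue z [0.08013416 0.08112968 0.08225765]
flange ((0.48569297790527344, -0.3871590495109558), 0.02963518351316452) ((0.4854578375816345, -0.3866841495037079), (0.05778537318110466, 0.05770754814147949), 20.60674476623535)
bulb 635 [ 0.48755221 -0.38704136  0.10220016] [ 0.47400041 -0.39860657  0.09216123] [ 0.49756367 -0.37518809  0.10708681]
rack 4796 ((0.49038031697273254, -0.16929809749126434), (0.055080946534872055, 0.13778966665267944), 83.2491683959961) 0.03295457469287677
[[ 0.41872573 -0.18854892]
 [ 0.55556005 -0.20474634]
 [ 0.5620349  -0.15004727]
 [ 0.42520058 -0.13384986]]
[121 223  16  13 158] [128.27848101 229.20253165]
well [ 0.44550526 -0.16464089  0.034     ] cam [ 0.55036354 -0.39289522  0.3490971 ]
gauge [ 0.53803218 -0.38790083  0.04393861] 0.05096204367982616
s1 [ 0.49198195 -0.17175848  0.09281934]
s2 [ 0.53642513 -0.17678035  0.09293353]
```

>>> drive_tool:
  increments:
    - [[0.02,0.005,0.1,0,0,0,0.58],[0.05,0.01,0.3,0,0,0,0.58],[0.053,0.01,0.5,0,0,0,0.58],[0.053,0.01,0.65,0,0,0,0.58],[0.053,0.01,0.7,0,0,0,0.58]]

```text
clock: 2.23
tool_pos: [0.4841, -0.3871, 0.1395]
ee_rot: [[0.994, -0.113, -0.003], [-0.113, -0.994, 0.001], [-0.003, -0.001, -1.0]]
contact_force: [0.4, 0.1, -0.7]
width: 0.0361
finger_force: 0.0
```

>>> drive_tool:
  increments:
    - [[0,0,0.1,0,0,0,0.58],[0,0,0.2,0,0,0,0.58],[0,0,0.3,0,0,0,0.58],[0,0,0.35,0,0,0,0.58],[0,0,0.36,0,0,0,0.58]]

```text
clock: 2.65
tool_pos: [0.4857, -0.3866, 0.1042]
ee_rot: [[0.994, -0.112, -0.001], [-0.112, -0.994, 0.001], [-0.002, -0.001, -1.0]]
contact_force: [-0.3, 1.5, -0.4]
width: 0.0355
finger_force: 0.0
```

```bash
python3 - <<'E'
from h import *
c=capture("wrist");np.savez("w2.npz",**c);cv2.imwrite("pics/w2.png",c["color"][100:])
s=observe();print(s["clock"],s["tool_pos"],s["ee_rot"].round(3),s["width"],s["contact_force"])
E
```

```text
2.7 [ 0.48600683 -0.38677429  0.10463587] [[ 0.994 -0.112 -0.001]
 [-0.112 -0.994  0.001]
 [-0.001 -0.    -1.   ]] 0.03606188411919581 [-0.47321812 -0.45658066 -0.192896  ]
```

View pics/w2.png

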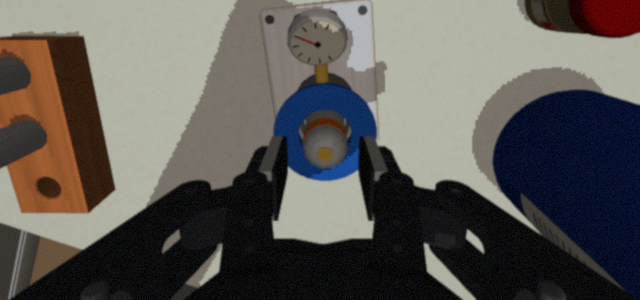

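The bulb, at (325,145) in the crop, sits centred between the tips at (277,150) and (370,150). I'm going down now to touch the flange.

>>> drive_tool:
  increments:
    - [[0,0,0.04,0,0,0,0.58],[0,0,0.09,0,0,0,0.58],[0,0,0.13,0,0,0,0.58],[0,0,0.16,0,0,0,0.58],[0,0,0.17,0,0,0,0.58]]

```text
clock: 3.12
tool_pos: [0.486, -0.3867, 0.0877]
ee_rot: [[0.994, -0.112, -0.001], [-0.112, -0.994, 0.0], [-0.001, -0.0, -1.0]]
contact_force: [-0.4, 0.0, -0.5]
width: 0.0358
finger_force: 0.0
```

>>> drive_tool:
  increments:
    - [[0,0,0.01,0,0,0,0.58],[0,0,0.02,0,0,0,0.58],[0,0,0.03,0,0,0,0.58],[0,0,0.04,0,0,0,0.58],[0,0,0.05,0,0,0,0.58]]

```text
clock: 3.53
tool_pos: [0.4864, -0.3871, 0.0834]
ee_rot: [[0.994, -0.112, 0.0], [-0.112, -0.994, -0.0], [0.0, 0.0, -1.0]]
contact_force: [0.3, -0.2, 0.8]
width: 0.0356
finger_force: 0.0
```

>>> drive_tool:
  increments:
    - [[0,0,0.01,0,0,0,0.58],[0,0,0.02,0,0,0,0.58],[0,0,0.03,0,0,0,0.58],[0,0,0.04,0,0,0,0.58],[0,0,0.05,0,0,0,0.58]]

```text
clock: 3.95
tool_pos: [0.4865, -0.3871, 0.0789]
ee_rot: [[0.994, -0.112, 0.0], [-0.112, -0.994, -0.0], [0.0, 0.0, -1.0]]
contact_force: [-1.8, 1.0, 5.2]
width: 0.0359
finger_force: 2.9
```

>>> drive_tool:
  increments:
    - [[0,0,0.01,0,0,0,0.58],[0,0,0.02,0,0,0,0.58],[0,0,0.03,0,0,0,0.58],[0,0,0.04,0,0,0,0.58],[0,0,0.05,0,0,0,0.58]]

```text
clock: 4.37
tool_pos: [0.4865, -0.387, 0.0747]
ee_rot: [[0.994, -0.112, 0.0], [-0.112, -0.994, -0.0], [0.0, 0.0, -1.0]]
contact_force: [-2.4, 1.9, 10.0]
width: 0.0359
finger_force: 5.1
```

>>> drive_tool:
  increments:
    - [[0,0,0.01,0,0,0,0.58],[0,0,0.02,0,0,0,0.58],[0,0,0.03,0,0,0,0.58],[0,0,0.04,0,0,0,0.58],[0,0,0.045,0,0,0,0.58]]

```text
clock: 4.78
tool_pos: [0.4866, -0.3871, 0.0708]
ee_rot: [[0.994, -0.112, 0.0], [-0.112, -0.994, -0.0], [0.0, 0.0, -1.0]]
contact_force: [-3.9, 2.8, 13.0]
width: 0.0357
finger_force: 6.9
```

```bash
python3 - <<'E'
from h import *
for i in range(2):
    capture("wrist");s=observe();print(s["clock"],s["tool_pos"],s["width"],s["contact_force"],s["finger_force"])
E
```

```text
4.8333 [ 0.48661056 -0.387094    0.07085225] 0.03595926600112299 [-4.13873314  3.23231525 13.65092732] 6.9120180630125105
4.8833 [ 0.48659632 -0.38709766  0.07093733] 0.036107435884232944 [-4.78248888  3.38459237 14.25962344] 6.869666279526427
```

>>> drive_tool:
  increments:
    - [[0,0,0.005,0,0,0,0.6],[0,0,0.01,0,0,0,0.62],[0,0,0.01,0,0,0,0.64],[0,0,0.01,0,0,0,0.66],[0,0,0.01,0,0,0,0.66]]
  force: 25

```text
clock: 5.3
tool_pos: [0.4874, -0.3862, 0.0703]
ee_rot: [[0.994, -0.111, 0.001], [-0.111, -0.994, 0.001], [0.001, -0.001, -1.0]]
contact_force: [-3.4, 4.9, 14.5]
width: 0.0291
finger_force: 7.5
```

>>> drive_tool:
  increments:
    - [[0,0,0,0,0,0,0.68],[0,0,0,0,0,0,0.7],[0,0,0,0,0,0,0.71],[0,0,0,0,0,0,0.72],[0,0,0,0,0,0,0.72]]
  force: 25

```text
clock: 5.72
tool_pos: [0.4878, -0.3855, 0.0704]
ee_rot: [[0.994, -0.111, 0.002], [-0.111, -0.994, 0.002], [0.002, -0.002, -1.0]]
contact_force: [-3.3, 5.2, 16.0]
width: 0.0245
finger_force: 15.4
```

```bash
python3 - <<'E'
from h import *
c=capture("wrist");cv2.imwrite("pics/w3.png",cv2.resize(c["color"][160:360,170:490],None,fx=2.4,fy=2.4));s=observe();print(s["clock"],s["tool_pos"],s["width"],s["contact_force"],s["finger_force"],s["ft_torque"])
E
```

```text
5.7667 [ 0.48774302 -0.38547804  0.07038416] 0.023821182818511373 [-2.51048629  5.42672442 16.67180774] 15.380385120370192 [1.35042369 0.7160013  0.06675476]
```

View pics/w3.png

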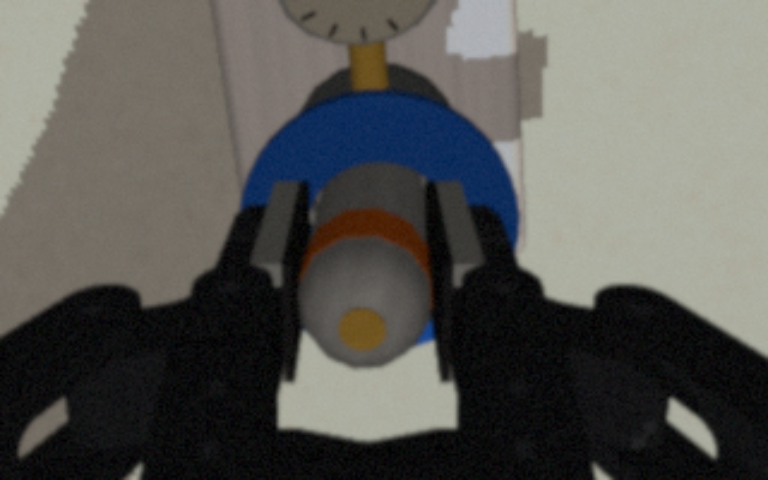

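>>> drive_tool:
  increments:
    - [[0,0,0.003,0,0,0,0.8],[0,0,0.005,0,0,0,0.8],[0,0,0.005,0,0,0,0.8],[0,0,0.005,0,0,0,0.8],[0,0,0.005,0,0,0,0.8]]
  force: 40

```text
clock: 6.18
tool_pos: [0.4878, -0.3858, 0.0704]
ee_rot: [[0.994, -0.111, 0.002], [-0.111, -0.994, 0.001], [0.002, -0.001, -1.0]]
contact_force: [-3.3, 6.7, 17.6]
width: 0.0229
finger_force: 39.9
```

>>> drive_tool:
  increments:
    - [[0,0,-0.01,0,0,0,0.8],[0,0,-0.02,0,0,0,0.8],[0,0,-0.03,0,0,0,0.8],[0,0,-0.035,0,0,0,0.8],[0,0,-0.04,0,0,0,0.8]]

```text
clock: 6.6
tool_pos: [0.4877, -0.3857, 0.0728]
ee_rot: [[0.994, -0.111, 0.002], [-0.111, -0.994, 0.001], [0.002, -0.001, -1.0]]
contact_force: [-1.2, 3.5, 9.0]
width: 0.0229
finger_force: 39.7
```

>>> drive_tool:
  increments:
    - [[0,0,-0.01,0,0,0,0.8],[0,0,-0.02,0,0,0,0.8],[0,0,-0.03,0,0,0,0.8],[0,0,-0.04,0,0,0,0.8],[0,0,-0.05,0,0,0,0.8]]

```text
clock: 7.02
tool_pos: [0.4873, -0.3864, 0.0763]
ee_rot: [[0.994, -0.111, 0.002], [-0.111, -0.994, 0.0], [0.002, -0.0, -1.0]]
contact_force: [2.7, 1.4, -2.7]
width: 0.023
finger_force: 40.2
```

>>> drive_tool:
  increments:
    - [[0,0,-0.01,0,0,0,0.8],[0,0,-0.02,0,0,0,0.8],[0,0,-0.03,0,0,0,0.8],[0,0,-0.03,0,0,0,0.8],[0,0,-0.03,0,0,0,0.8]]

```text
clock: 7.43
tool_pos: [0.4863, -0.3867, 0.078]
ee_rot: [[0.994, -0.112, -0.0], [-0.112, -0.994, 0.001], [-0.0, -0.001, -1.0]]
contact_force: [4.9, -0.3, -11.7]
width: 0.0228
finger_force: 40.0
```

```bash
python3 - <<'E'
from h import *
c=capture("wrist");cv2.imwrite("pics/w4.png",cv2.resize(c["color"][160:360,170:490],None,fx=2.4,fy=2.4));s=observe();print(s["clock"],s["tool_pos"],s["width"],s["contact_force"],s["finger_force"],s["ft_torque"])
E
```

```text
7.4833 [ 0.48620413 -0.38678166  0.07817458] 0.02263835423579713 [  4.90112789  -0.59804109 -12.15176252] 39.91988377470989 [-0.25716078 -1.33090149  0.01667821]
```

View pics/w4.png

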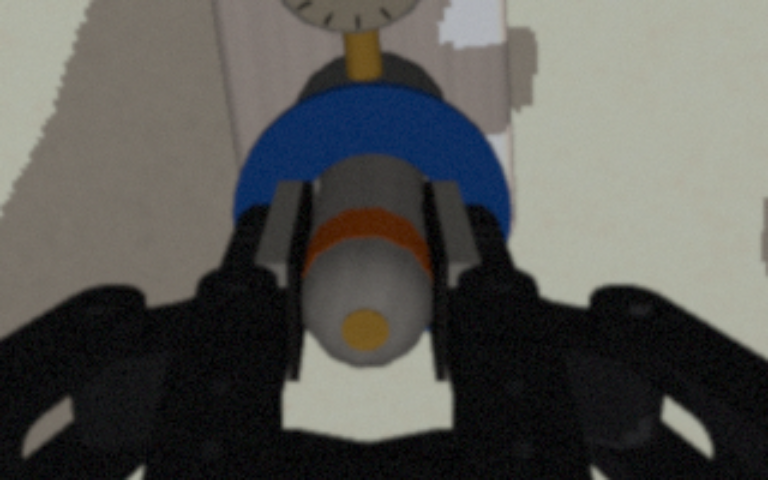

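The bulb hasn't slipped noticeably in the pads (its tip is at (365,330), where it was before), but the pull has grown to 12 N. I'll check the heights by depth before going on.

```bash
python3 - <<'E'
from h import *
c=capture("wrist");P=pts(c);z=P[...,2]
hsv=cv2.cvtColor(c["color"],cv2.COLOR_BGR2HSV);H,S,V=[hsv[...,i].astype(int) for i in range(3)];v,u=np.mgrid[:400,:640]
b=(u>300)&(u<345)&(v>230)&(v<312)&(z>.05)&(z<.16);print("top",np.percentile(z[b],[50,90,97,99.5]))
d=b&(v>290)&(v<305)&(u>312)&(u<334);print("dot",np.median(P[d],0))
bl=(u>260)&(u<390)&(v>190)&(v<300)&(H>100)&(H<125)&(S>140)&(z>.05)&(z<.1);print("flange",np.percentile(z[bl],[5,50,95]))
s=observe();print(s["clock"],s["tool_pos"],s["contact_force"],s["joint_efforts"].round(1))
E
```

```text
top [0.10779452 0.11269677 0.11327008 0.11383913]
dot [ 0.4838939  -0.38608069  0.11288613]
flange [0.07447163 0.07556115 0.0766814 ]
7.5333 [ 0.48623968 -0.38675537  0.07836355] [  5.22715976  -1.48706962 -12.00168011] [  1.5 -54.4   1.8 -22.4   0.6   1.7  -0. ]
```

The bulb has risen about 7 mm and the flange is still 5.6 mm down, held by the pawls. So it is unlocked and passing through with friction. I'll continue gently.

>>> drive_tool:
  increments:
    - [[0,0,-0.004,0,0,0,0.8],[0,0,-0.008,0,0,0,0.8],[0,0,-0.012,0,0,0,0.8],[0,0,-0.016,0,0,0,0.8],[0,0,-0.02,0,0,0,0.8]]

```text
clock: 7.95
tool_pos: [0.486, -0.3872, 0.0823]
ee_rot: [[0.994, -0.112, -0.001], [-0.112, -0.994, 0.0], [-0.001, 0.0, -1.0]]
contact_force: [0.8, 1.5, 3.1]
width: 0.0228
finger_force: 42.5
```

>>> drive_tool:
  increments:
    - [[0,0,-0.04,0,0,0,0.8],[0,0,-0.12,0,0,0,0.8],[0,0,-0.22,0,0,0,0.8],[0,0,-0.32,0,0,0,0.8],[0,0,-0.42,0,0,0,0.8]]

```text
clock: 8.37
tool_pos: [0.4863, -0.3876, 0.1254]
ee_rot: [[0.994, -0.112, 0.001], [-0.112, -0.994, -0.001], [0.001, 0.001, -1.0]]
contact_force: [0.8, -0.3, 0.1]
width: 0.0228
finger_force: 41.0
```

>>> drive_tool:
  increments:
    - [[0,0,-0.12,0,0,0,0.8],[0,0,-0.26,0,0,0,0.8],[0,0,-0.4,0,0,0,0.8],[0,0,-0.52,0,0,0,0.8],[0,0,-0.58,0,0,0,0.8]]

```text
clock: 8.78
tool_pos: [0.4871, -0.3877, 0.1841]
ee_rot: [[0.994, -0.112, 0.003], [-0.112, -0.994, -0.002], [0.003, 0.002, -1.0]]
contact_force: [0.9, -0.5, -0.1]
width: 0.023
finger_force: 41.0
```

```bash
python3 - <<'E'
from h import *
c=capture("wrist");np.savez("w5.npz",**c);P=pts(c);z=P[...,2]
cv2.imwrite("pics/w5.png",c["color"])
hsv=cv2.cvtColor(c["color"],cv2.COLOR_BGR2HSV);H,S,V=[hsv[...,i].astype(int) for i in range(3)];v,u=np.mgrid[:400,:640]
d=(v>290)&(v<305)&(u>312)&(u<334);print("dot",np.median(P[d],0))
bl=(u>260)&(u<390)&(v>120)&(v<300)&(H>100)&(H<125)&(S>140)&(z>.05)&(z<.1);print("flange",bl.sum(),np.percentile(z[bl],[5,50,95]))
s=observe();print(s["clock"],s["tool_pos"],s["ee_rot"].round(3),s["contact_force"],s["finger_force"],s["width"])
E
```

```text
dot [ 0.48485179 -0.38688814  0.21890663]
flange 2421 [0.07996398 0.08116918 0.08225875]
8.8333 [ 0.4874432  -0.38787775  0.18451205] [[ 0.994 -0.112  0.004]
 [-0.112 -0.994 -0.003]
 [ 0.004  0.002 -1.   ]] [-0.03600903 -0.14499847 -0.50680568] 41.04761951020919 0.022811318899625337
```

View pics/w5.png

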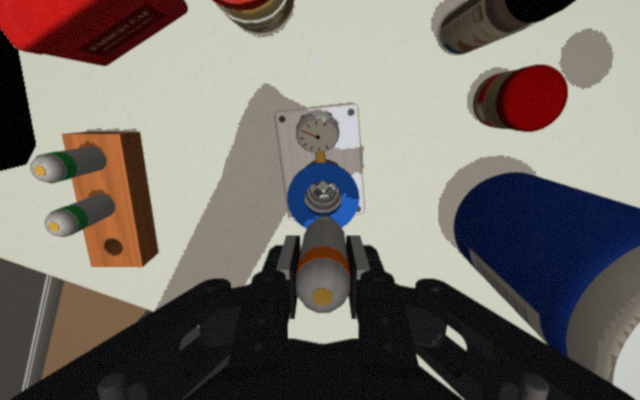

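The sleeve is fully up again (flange at 0.0812) and the bulb is held, with its tip at (322,297). The coupling at (322,195) is empty and the well is at (113,246). I'll fit the held bulb's axis to check tilt and offset.

```bash
cat > fit.py <<'E'
from h import *
from scipy.optimize import least_squares
def fit(c,tcp):
    P=pts(c);v,u=np.mgrid[:400,:640]
    m=(u>303)&(u<342)&(v>225)&(v<308);q=P[m]
    b=np.array([tcp[0],tcp[1],tcp[2]-.0415])
    q=q[(np.hypot(*(q-b)[:,:2].T)<.02)&(q[:,2]>b[2]+.025)&(q[:,2]<b[2]+.067)]
    def f(p):
        a=np.array([p[2],p[3],1]);a/=np.linalg.norm(a)
        d=q-[p[0],p[1],tcp[2]];return np.linalg.norm(np.cross(d,a),axis=1)-.012
    r=least_squares(f,[tcp[0],tcp[1],0,0],loss="soft_l1",f_scale=.001)
    print("n",len(q),"axis at tcp height",r.x[:2].round(4),"slope deg",np.degrees(r.x[2:]).round(2),"rms",np.sqrt(np.mean(f(r.x)**2)))
    return r.x
E
python3 - <<'E'
from fit import *
x=fit(dict(np.load("w5.npz")),[.4874,-.3879,.1845])
print("foot",x[:2]-.0415*x[2:])
E
```

```text
n 1294 axis at tcp height [ 0.4851 -0.387 ] slope deg [0.31 0.97] rms 0.00026674184525076833
foot [ 0.48488516 -0.38774723]
```

>>> drive_tool:
  increments:
    - [[-0.1,-0.12,0,0,0,0,0.8],[-0.25,-0.35,0,0,0,0,0.8],[-0.45,-0.6,0,0,0,0,0.8],[-0.6,-0.82,0,0,0,0,0.8],[-0.65,-1.0,0,0,0,0,0.8]]

```text
clock: 9.25
tool_pos: [0.43, -0.2784, 0.1806]
ee_rot: [[0.994, -0.112, -0.003], [-0.112, -0.994, 0.001], [-0.003, -0.001, -1.0]]
contact_force: [0.4, -0.2, -0.8]
width: 0.0228
finger_force: 41.0
```

>>> drive_tool:
  increments:
    - [[0,-0.18,0,0,0,0,0.8],[0,-0.36,0,0,0,0,0.8],[0,-0.52,0,0,0,0,0.8],[0,-0.62,0,0,0,0,0.8],[0,-0.65,0,0,0,0,0.8]]

```text
clock: 9.67
tool_pos: [0.4403, -0.2138, 0.1811]
ee_rot: [[0.994, -0.109, -0.001], [-0.109, -0.994, 0.001], [-0.001, -0.001, -1.0]]
contact_force: [-0.1, -0.3, -0.6]
width: 0.0228
finger_force: 41.0
```

```bash
python3 - <<'E'
from fit import *
capture("top")
c=capture("wrist");np.savez("w6.npz",**c);cv2.imwrite("pics/w6.png",c["color"])
s=observe();print(s["clock"],s["tool_pos"],s["ee_rot"].round(3),s["width"],s["contact_force"])
fit(c,s["tool_pos"])
E
```

```text
9.7667 [ 0.44015583 -0.21566497  0.18120377] [[ 0.994 -0.111 -0.   ]
 [-0.111 -0.994 -0.   ]
 [-0.     0.    -1.   ]] 0.02260241950477745 [ 1.39067218e-03 -2.52352009e-01 -1.64395392e+00]
n 1283 axis at tcp height [ 0.4382 -0.2138] slope deg [0.47 0.9 ] rms 0.0002745508931557553
```

View pics/w6.png

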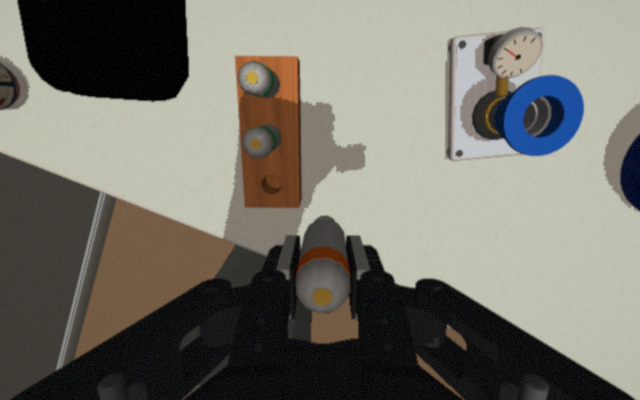

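The rack spans (237,56) to (300,207), with the empty well at (271,184). The bulb hangs straight between the pads.

```bash
python3 - <<'E'
from fit import *
c=dict(np.load("w6.npz"));P=pts(c);z=P[...,2];hsv=cv2.cvtColor(c["color"],cv2.COLOR_BGR2HSV)
H,S,V=[hsv[...,i].astype(int) for i in range(3)];v,u=np.mgrid[:400,:640]
wd=(u<310)&(u>225)&(v>45)&(v<215)&(z>.029)&(z<.039)
q=P[wd][:,:2].astype(np.float32);r=cv2.minAreaRect(q);print("rack",wd.sum(),r,np.median(z[wd]))
b=cv2.boxPoints(r);print(b)
K=c["intrinsics"];R=c["R"];C=-R.T@c["t"]
def ray(px,zz=.034):
    d=R.T@np.linalg.inv(K)@[*px,1];return (C+d*(zz-C[2])/d[2])[:2]
m=((V<120)&(u>256)&(u<288)&(v>170)&(v<198)).astype(np.uint8)
n,l,st,ce=cv2.connectedComponentsWithStats(m)
for i in range(1,n):
    if st[i,4]>30: print(st[i],ce[i],ray(ce[i]),"ext",ray(st[i,:2]),ray(st[i,:2]+st[i,2:4]-1))
print(V[170:200:2,256:290:2])
hole=(u>255)&(u<290)&(v>168)&(v<200)&(z<.030)&(z>-.01);cc=np.argwhere(hole)[:,::-1].astype(np.float32);(x,y),rr=cv2.minEnclosingCircle(cc);print(hole.sum(),x,y,rr,ray((x,y)),ray(cc.mean(0)))
E
```

```text
rack 6494 ((0.49018776416778564, -0.16868415474891663), (0.054467711597681046, 0.13869459927082062), 83.24537658691406) 0.032804851473785604
[[ 0.41811863 -0.18757251]
 [ 0.55585057 -0.20388544]
 [ 0.56225693 -0.1497958 ]
 [ 0.42452496 -0.13348287]]
[257 171  31  27 837] [272. 184.] [ 0.44534259 -0.16508753] ext [ 0.45949266 -0.15287211] [ 0.43084949 -0.17759908]
[[103 100  99 104 104 110 108 112 116 110 112 109 103 106 100 100 107]
 [ 98  99 101 102 106 108 112 112 112 110 109 108 104 102 101 104 107]
 [ 96 100  99 102 102 107 101 101 103 107 108 106 106 103 101 101 107]
 [ 98 100  99 101  92  89  96  97 102 102 104 107 106 106 102 100 108]
 [ 96  98  99  90  62  90 104 100 102 104 109 100 101 105 101 102 103]
 [100  99  94  68  51  88 103 102 100 106 108 103  99 104 103 101 105]
 [ 94 101  88  57  55  75  97 102 101 105 110 107 101 101  99 102 106]
 [ 97  96  90  58  58  62  83 100 105 105 107 104 101 101 103  98 103]
 [102  99  90  64  58  60  66  79  96 104 107 106  91  97  98 103 105]
 [104  98  99  70  56  62  62  63  68  79  76  72  81  98  99  99 104]
 [107  97  97  93  71  65  65  67  65  65  62  67  94 101 100 102 103]
 [107 101  99  97  91  79  70  66  65  68  75  93 104 102 100 101 106]
 [106  97  97 100 102  98  95  94  93  95 103 106 107 105 105  97 105]
 [106  97  96 101  99 105 109 105 113 110 109 110 106 106 107 103 103]
 [103  99  98 100  99 107 106 110 110 110 106 109 107 107 105 103 104]]
278 271.0 184.0 9.486932754516602 [ 0.44544825 -0.16413009] [ 0.44553547 -0.16411934]
```

>>> drive_tool:
  increments:
    - [[0.005,-0.08,0,0,0,0,0.8],[0.01,-0.25,0,0,0,0,0.8],[0.015,-0.4,0,0,0,0,0.8],[0.015,-0.49,0,0,0,0,0.8],[0.015,-0.51,0,0,0,0,0.8]]

```text
clock: 10.18
tool_pos: [0.4477, -0.1639, 0.1813]
ee_rot: [[0.994, -0.11, 0.0], [-0.11, -0.994, 0.0], [0.0, -0.0, -1.0]]
contact_force: [-0.2, -0.3, 0.1]
width: 0.0225
finger_force: 41.0
```

>>> drive_tool:
  increments:
    - [[0,0,0.1,0,0,0,0.8],[0,0,0.3,0,0,0,0.8],[0,0,0.5,0,0,0,0.8],[0,0,0.65,0,0,0,0.8],[0,0,0.7,0,0,0,0.8]]

```text
clock: 10.6
tool_pos: [0.445, -0.166, 0.1084]
ee_rot: [[0.994, -0.113, -0.005], [-0.113, -0.994, 0.001], [-0.005, -0.0, -1.0]]
contact_force: [-0.0, 0.4, -0.5]
width: 0.0227
finger_force: 41.0
```

>>> drive_tool:
  increments:
    - [[0,0,0.05,0,0,0,0.8],[0,0,0.1,0,0,0,0.8],[0,0,0.15,0,0,0,0.8],[0,0,0.18,0,0,0,0.8],[0,0,0.2,0,0,0,0.8]]

```text
clock: 11.02
tool_pos: [0.4476, -0.1654, 0.0913]
ee_rot: [[0.994, -0.112, 0.0], [-0.112, -0.994, -0.0], [0.001, 0.0, -1.0]]
contact_force: [-0.6, 0.2, -0.0]
width: 0.0228
finger_force: 41.0
```

```bash
python3 - <<'E'
from fit import *
capture("top");capture("top")
c=capture("wrist");np.savez("w7.npz",**c);cv2.imwrite("pics/w7.png",cv2.resize(c["color"][120:320,170:490],None,fx=2.4,fy=2.4))
s=observe();print(s["clock"],s["tool_pos"],s["ee_rot"].round(3),s["width"],s["contact_force"])
x=fit(c,s["tool_pos"]);print("foot",x[:2]-.0415*x[2:])
E
```

```text
11.1667 [ 0.44755211 -0.16529801  0.0914892 ] [[ 0.994 -0.112  0.   ]
 [-0.112 -0.994 -0.   ]
 [ 0.     0.    -1.   ]] 0.023005103125125635 [-0.00969332 -0.38533434 -0.22506758]
n 1292 axis at tcp height [ 0.4454 -0.1647] slope deg [0.38 0.85] rms 0.0002591159742214907
foot [ 0.44507627 -0.16528461]
```

View pics/w7.png

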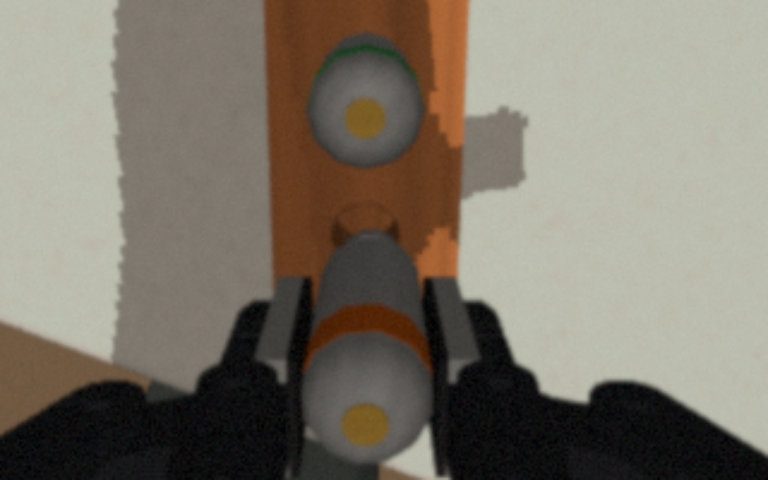

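The foot, under (371,235) in the crop, is about 1.3 mm right (−y) of the well centre at (365,228), which agrees with the fit. I'll correct that and lower.

>>> drive_tool:
  increments:
    - [[0,-0.008,0.02,0,0,0,0.8],[0,-0.013,0.05,0,0,0,0.8],[0,-0.013,0.08,0,0,0,0.8],[0,-0.013,0.11,0,0,0,0.8],[0,-0.013,0.12,0,0,0,0.8]]

```text
clock: 11.58
tool_pos: [0.4471, -0.1638, 0.0787]
ee_rot: [[0.994, -0.112, -0.001], [-0.112, -0.994, 0.0], [-0.001, -0.0, -1.0]]
contact_force: [-0.3, 0.1, -1.0]
width: 0.0229
finger_force: 41.0
```

>>> drive_tool:
  increments:
    - [[0,0,0.015,0,0,0,0.8],[0,0,0.03,0,0,0,0.8],[0,0,0.045,0,0,0,0.8],[0,0,0.06,0,0,0,0.8],[0,0,0.075,0,0,0,0.8]]

```text
clock: 12.0
tool_pos: [0.4475, -0.164, 0.0717]
ee_rot: [[0.994, -0.112, 0.0], [-0.112, -0.994, -0.0], [0.0, 0.0, -1.0]]
contact_force: [-0.2, -0.8, -1.1]
width: 0.0228
finger_force: 41.0
```

>>> drive_tool:
  increments:
    - [[0,0,0.015,0,0,0,0.8],[0,0,0.03,0,0,0,0.8],[0,0,0.045,0,0,0,0.8],[0,0,0.06,0,0,0,0.8],[0,0,0.075,0,0,0,0.8]]

```text
clock: 12.42
tool_pos: [0.4475, -0.1639, 0.0642]
ee_rot: [[0.994, -0.112, 0.0], [-0.112, -0.994, -0.0], [0.0, 0.0, -1.0]]
contact_force: [0.3, 0.3, -1.4]
width: 0.0231
finger_force: 41.0
```

>>> drive_tool:
  increments:
    - [[0,0,0.008,0,0,0,0.8],[0,0,0.016,0,0,0,0.8],[0,0,0.024,0,0,0,0.8],[0,0,0.032,0,0,0,0.8],[0,0,0.04,0,0,0,0.8]]

```text
clock: 12.83
tool_pos: [0.4476, -0.164, 0.0603]
ee_rot: [[0.994, -0.112, 0.0], [-0.112, -0.994, -0.0], [0.0, 0.0, -1.0]]
contact_force: [-1.2, -0.1, -1.1]
width: 0.0227
finger_force: 41.0
```

>>> drive_tool:
  increments:
    - [[0,0,0.005,0,0,0,0.8],[0,0,0.01,0,0,0,0.8],[0,0,0.015,0,0,0,0.8],[0,0,0.02,0,0,0,0.8],[0,0,0.02,0,0,0,0.8]]

```text
clock: 13.25
tool_pos: [0.4477, -0.164, 0.0586]
ee_rot: [[0.994, -0.112, 0.0], [-0.112, -0.994, -0.0], [0.0, 0.0, -1.0]]
contact_force: [-0.8, 0.4, 1.7]
width: 0.0228
finger_force: 41.3
```

>>> drive_tool:
  increments:
    - [[0,0,0.004,0,0,0,0.8],[0,0,0.007,0,0,0,0.8],[0,0,0.007,0,0,0,0.8],[0,0,0.007,0,0,0,0.8],[0,0,0.007,0,0,0,0.8]]
  force: 20

```text
clock: 13.67
tool_pos: [0.4478, -0.164, 0.0584]
ee_rot: [[0.994, -0.112, 0.0], [-0.112, -0.994, -0.0], [0.0, 0.0, -1.0]]
contact_force: [-2.1, 0.5, 7.9]
width: 0.0229
finger_force: 41.9
```

>>> drive_tool:
  increments:
    - [[0,0,0,0,0,0,0.7],[0,0,0,0,0,0,0.65],[0,0,0,0,0,0,0.58],[0,0,0,0,0,0,0.5],[0,0,0,0,0,0,0.5]]

```text
clock: 14.08
tool_pos: [0.4475, -0.1639, 0.0574]
ee_rot: [[0.994, -0.112, -0.0], [-0.112, -0.994, -0.0], [-0.0, 0.0, -1.0]]
contact_force: [0.4, 0.3, 0.7]
width: 0.0429
finger_force: 0.0
```

>>> drive_tool:
  increments:
    - [[0,0,-0.05,0,0,0,0.5],[0,0,-0.2,0,0,0,0.5],[0,0,-0.4,0,0,0,0.5],[0,0,-0.65,0,0,0,0.5],[0,0,-0.9,0,0,0,0.5]]

```text
clock: 14.5
tool_pos: [0.447, -0.1637, 0.1485]
ee_rot: [[0.994, -0.112, -0.001], [-0.112, -0.994, 0.0], [-0.001, -0.0, -1.0]]
contact_force: [0.2, -0.2, -0.6]
width: 0.0425
finger_force: 0.0
```

>>> drive_tool:
  increments:
    - [[0,0,-0.2,0,0,0,0.5],[0,0,-0.35,0,0,0,0.5],[0,0,-0.45,0,0,0,0.5],[0,0,-0.5,0,0,0,0.5],[0,0,-0.5,0,0,0,0.5]]

```text
clock: 14.92
tool_pos: [0.448, -0.1641, 0.1985]
ee_rot: [[0.994, -0.112, 0.002], [-0.112, -0.994, -0.001], [0.002, 0.0, -1.0]]
contact_force: [-0.3, -0.2, 0.0]
width: 0.0426
finger_force: 0.0
```

```bash
python3 - <<'E'
from h import *
c=capture("wrist");np.savez("w8.npz",**c);cv2.imwrite("pics/w8.png",c["color"])
s=observe();print(s["clock"],s["tool_pos"],s["width"],s["contact_force"])
P=pts(c);z=P[...,2];v,u=np.mgrid[:400,:640]
for n,(x,y) in dict(new=(.445,-.164),a=(.4902,-.169),b=(.536,-.1745)).items():
    m=(np.hypot(P[...,0]-x,P[...,1]-y)<.02)&(z>.03)&(z<.13)
    t=m&(z>.075);print(n,t.sum(),np.percentile(z[t],99),np.median(P[m&(z>np.percentile(z[t],97)-.004)],0))
E
```

```text
14.9667 [ 0.44736448 -0.16395264  0.19744715] 0.04264783939458607 [ 0.15383767 -0.41544399  0.01458306]
new 657 0.09389412920367596 [ 0.44301546 -0.16265143  0.0918145 ]
a 670 0.09400566172277267 [ 0.49081468 -0.1688192   0.09182238]
b 775 0.0938568463528048 [ 0.53595608 -0.17422523  0.09180755]
```

View pics/w8.png

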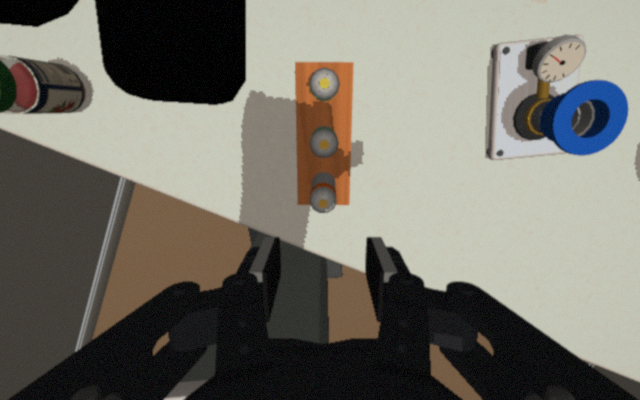

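All three bulbs stand at the same top height (new one at (322,195)), and the sleeve is up and empty at (590,118). One quick comparison of upright axes, then I'll hand in.

```bash
python3 - <<'E'
from h import *
from scipy.optimize import least_squares
P=pts(dict(np.load("w8.npz")))
for n,(x,y) in dict(new=(.445,-.164),a=(.4902,-.169)).items():
    q=P[(np.hypot(P[...,0]-x,P[...,1]-y)<.02)&(P[...,2]>.042)&(P[...,2]<.086)]
    def f(p):
        a=np.array([p[2],p[3],1]);a/=np.linalg.norm(a);return np.linalg.norm(np.cross(q-[p[0],p[1],.034],a),axis=1)-.012
    r=least_squares(f,[x,y,0,0],loss="soft_l1",f_scale=.001);print(n,len(q),r.x[:2],np.degrees(r.x[2:]))
E
```

```text
new 352 [ 0.44501877 -0.16362785] [-3.3244518  1.2107139]
a 93 [ 0.49002291 -0.16890862] [0.22321545 0.22149382]
```

The fit suggests the bulb leans about 3° toward −x, so I'll check it from another viewpoint.

>>> drive_tool:
  increments:
    - [[-0.1,-0.05,0,0,0,0,0.5],[-0.25,-0.2,0,0,0,0,0.5],[-0.42,-0.35,0,0,0,0,0.5],[-0.53,-0.45,0,0,0,0,0.5],[-0.55,-0.5,0,0,0,0,0.5]]

```text
clock: 15.38
tool_pos: [0.3955, -0.1064, 0.1965]
ee_rot: [[0.994, -0.11, -0.003], [-0.11, -0.994, 0.0], [-0.003, 0.0, -1.0]]
contact_force: [0.5, 0.7, -0.2]
width: 0.0427
finger_force: 0.0
```

```bash
cat > lean.py <<'E'
from h import *
from scipy.optimize import least_squares
capture("top");c=capture("wrist");P=pts(c);s=observe();print(s["clock"],s["tool_pos"],-c["R"].T@c["t"])
for n,(x,y) in dict(new=(.445,-.164),a=(.4902,-.169),b=(.536,-.1745)).items():
    q0=P[np.hypot(P[...,0]-x,P[...,1]-y)<.02];q=q0[(q0[:,2]>.042)&(q0[:,2]<.084)]
    def f(p):
        a=np.array([p[2],p[3],1]);a/=np.linalg.norm(a);return np.linalg.norm(np.cross(q-[p[0],p[1],.034],a),axis=1)-.012
    r=least_squares(f,[x,y,0,0],loss="soft_l1",f_scale=.001);t=q0[q0[:,2]>np.percentile(q0[:,2],99)-.003]
    print(n,len(q),r.x[:2].round(4),np.degrees(r.x[2:]).round(2),"top",t.mean(0).round(4),q0[:,2].max().round(4))
E
python3 lean.py
```

```text
15.4833 [ 0.39806326 -0.1073665   0.19736688] [ 0.46678442 -0.11346126  0.33824066]
new 216 [ 0.4451 -0.164 ] [-3.29  1.36] top [ 0.4424 -0.1624  0.0921] 0.0953
a 242 [ 0.4905 -0.1692] [-0.08  0.24] top [ 0.4904 -0.1685  0.0923] 0.0949
b 474 [ 0.5364 -0.1746] [-0.27  0.26] top [ 0.5304 -0.1735  0.0916] 0.0942
```

Both views agree: the bulb leans 3.3° toward −x. I'll regrip it, straighten it, and release without preload.

>>> drive_tool:
  increments:
    - [[0.1,0.1,0,0,0,0,0.5],[0.25,0.25,0,0,0,0,0.5],[0.4,0.4,0,0,0,0,0.5],[0.48,0.48,0,0,0,0,0.5],[0.5,0.5,0,0,0,0,0.5]]

```text
clock: 15.9
tool_pos: [0.4443, -0.1665, 0.1974]
ee_rot: [[0.993, -0.115, 0.001], [-0.115, -0.993, -0.001], [0.001, 0.001, -1.0]]
contact_force: [0.1, -0.6, -0.7]
width: 0.0427
finger_force: 0.0
```

>>> drive_tool:
  increments:
    - [[0,0,0.1,0,0,0,0.5],[0,0,0.3,0,0,0,0.5],[0,0,0.5,0,0,0,0.5],[0,0,0.7,0,0,0,0.5],[0,0,0.8,0,0,0,0.5]]

```text
clock: 16.32
tool_pos: [0.4402, -0.1621, 0.1148]
ee_rot: [[0.994, -0.111, -0.005], [-0.111, -0.994, 0.002], [-0.005, -0.001, -1.0]]
contact_force: [-0.5, 0.6, 0.1]
width: 0.0428
finger_force: 0.0
```

>>> drive_tool:
  increments:
    - [[0,0,0.15,0,0,0,0.5],[0,0,0.3,0,0,0,0.5],[0,0,0.45,0,0,0,0.5],[0,0,0.54,0,0,0,0.5],[0,0,0.57,0,0,0,0.5]]

```text
clock: 16.73
tool_pos: [0.4412, -0.1626, 0.0592]
ee_rot: [[0.994, -0.111, -0.003], [-0.111, -0.994, 0.001], [-0.003, -0.001, -1.0]]
contact_force: [-0.9, 1.0, -0.2]
width: 0.0424
finger_force: 0.0
```

>>> drive_tool:
  increments:
    - [[0,0,0,0,0,0,0.56],[0,0,0,0,0,0,0.62],[0,0,0,0,0,0,0.68],[0,0,0,0,0,0,0.72],[0,0,0,0,0,0,0.75]]
  force: 20

```text
clock: 17.15
tool_pos: [0.4432, -0.1638, 0.0614]
ee_rot: [[0.994, -0.112, 0.002], [-0.112, -0.994, -0.001], [0.002, 0.001, -1.0]]
contact_force: [-0.0, -0.6, 1.7]
width: 0.0235
finger_force: 20.2
```

```bash
cat > held.py <<'E'
from fit import *
capture("top");c=capture("wrist");s=observe();print(s["clock"],s["tool_pos"],s["ee_rot"].round(3),s["width"],s["contact_force"],s["finger_force"])
fit(c,s["tool_pos"])
E
python3 held.py
```

```text
17.25 [ 0.44328136 -0.16381235  0.06139847] [[ 0.994 -0.112  0.002]
 [-0.112 -0.994 -0.001]
 [ 0.002  0.001 -1.   ]] 0.022955309654908444 [-0.68800022 -0.25573447  3.52388602] 20.35647326381877
n 1332 axis at tcp height [ 0.4435 -0.1633] slope deg [-3.66  0.97] rms 0.0003526896003651176
```

>>> drive_tool:
  increments:
    - [[0.004,0,0,0,-0.005,0,0.75],[0.009,0,0,0,-0.01,0,0.75],[0.013,0,0,0,-0.015,0,0.75],[0.017,0,0,0,-0.02,0,0.75],[0.017,0,0,0,-0.02,0,0.75]]

```text
clock: 17.67
tool_pos: [0.4451, -0.164, 0.0615]
ee_rot: [[0.992, -0.112, -0.064], [-0.111, -0.994, 0.006], [-0.064, 0.001, -0.998]]
contact_force: [-2.2, -1.4, 9.6]
width: 0.0231
finger_force: 20.9
```

```bash
python3 held.py
```

```text
17.7667 [ 0.44501023 -0.16398387  0.06154643] [[ 0.992 -0.112 -0.063]
 [-0.111 -0.994  0.006]
 [-0.063  0.001 -0.998]] 0.02344930548230054 [-1.94998023 -0.82161967  9.29760978] 20.864177922630915
n 1379 axis at tcp height [ 0.4453 -0.1635] slope deg [-0.08  0.45] rms 0.0003698532844245206
```

>>> drive_tool:
  increments:
    - [[0,0,-0.004,0,0,0,0.75],[0,0,-0.008,0,0,0,0.75],[0,0,-0.008,0,0,0,0.75],[0,0,-0.008,0,0,0,0.75],[0,0,-0.008,0,0,0,0.75]]

```text
clock: 18.18
tool_pos: [0.4446, -0.1638, 0.0616]
ee_rot: [[0.992, -0.112, -0.062], [-0.112, -0.994, 0.007], [-0.062, 0.0, -0.998]]
contact_force: [0.3, -2.3, 4.9]
width: 0.0235
finger_force: 20.5
```

```bash
python3 held.py
```

```text
18.2833 [ 0.44461194 -0.16381156  0.06156374] [[ 0.992 -0.112 -0.062]
 [-0.112 -0.994  0.007]
 [-0.062  0.    -0.998]] 0.02301821878842352 [ 0.08808911 -2.14424384  4.62118409] 20.489807765115984
n 1372 axis at tcp height [ 0.4449 -0.1633] slope deg [-0.22  0.65] rms 0.00037617882872403955
```

>>> drive_tool:
  increments:
    - [[0,0,-0.004,0,0,0,0.74],[0,0,-0.004,0,0,0,0.72],[0,0,-0.004,0,0,0,0.7],[0,0,-0.004,0,0,0,0.68],[0,0,-0.004,0,0,0,0.66]]

```text
clock: 18.7
tool_pos: [0.4437, -0.1631, 0.0613]
ee_rot: [[0.992, -0.111, -0.064], [-0.111, -0.994, 0.008], [-0.064, -0.001, -0.998]]
contact_force: [0.6, -0.1, -1.0]
width: 0.0293
finger_force: 0.0
```

>>> drive_tool:
  increments:
    - [[0,0,0,0,0,0,0.6],[0,0,0,0,0,0,0.55],[0,0,0,0,0,0,0.5],[0,0,0,0,0,0,0.45],[0,0,0,0,0,0,0.45]]

```text
clock: 19.12
tool_pos: [0.4443, -0.1636, 0.0618]
ee_rot: [[0.992, -0.112, -0.062], [-0.111, -0.994, 0.007], [-0.063, 0.0, -0.998]]
contact_force: [0.6, -0.2, 0.2]
width: 0.0469
finger_force: 0.0
```

```bash
python3 held.py
```

```text
19.2167 [ 0.44431341 -0.16359091  0.0618    ] [[ 0.992 -0.112 -0.062]
 [-0.112 -0.994  0.007]
 [-0.063  0.    -0.998]] 0.04712504978376083 [ 0.78531006 -0.51069486  0.44466236] 0.0
n 1403 axis at tcp height [ 0.4444 -0.1637] slope deg [-0.49 -0.19] rms 0.00039311908615203645
```

>>> drive_tool:
  increments:
    - [[0,0,-0.05,0,0,0,0.45],[0,0,-0.2,0,0,0,0.45],[0,0,-0.4,0,0,0,0.45],[0,0,-0.65,0,0,0,0.45],[0,0,-0.9,0,0,0,0.45]]

```text
clock: 19.63
tool_pos: [0.4495, -0.1641, 0.1527]
ee_rot: [[0.992, -0.112, -0.063], [-0.111, -0.994, 0.007], [-0.064, -0.0, -0.998]]
contact_force: [-0.1, -0.1, 1.1]
width: 0.0468
finger_force: 0.0
```

>>> drive_tool:
  increments:
    - [[-0.1,0,-0.2,0,0,0,0.45],[-0.2,0,-0.35,0,0.01,0,0.45],[-0.3,0,-0.45,0,0.02,0,0.45],[-0.35,0,-0.5,0,0.02,0,0.45],[-0.35,0,-0.5,0,0.02,0,0.45]]

```text
clock: 20.05
tool_pos: [0.4179, -0.161, 0.2052]
ee_rot: [[0.994, -0.113, 0.002], [-0.113, -0.994, -0.001], [0.002, 0.001, -1.0]]
contact_force: [-0.8, 0.0, -0.4]
width: 0.0471
finger_force: 0.0
```

```bash
python3 lean.py; python3 - <<'E'
from h import *
c=capture("top");P=pts(c);a=dict(np.load("top.npz"))
d=cv2.absdiff(c["color"],a["color"]).max(-1)>60
n,l,s,ce=cv2.connectedComponentsWithStats(d.astype(np.uint8))
print([(ce[i].round().tolist(),int(s[i,4])) for i in range(1,n) if s[i,4]>25])
hsv=cv2.cvtColor(c["color"],cv2.COLOR_BGR2HSV);m=np.zeros((400,640),bool);m[200:240,355:390]=1
b=m&(abs(hsv[...,0].astype(int)-112)<13)&(hsv[...,1]>140)&(P[...,2]>.05);print("flange top",b.sum(),np.median(P[b],0))
E
```

```text
20.15 [ 0.41863718 -0.16066886  0.20366816] [ 0.48800479 -0.16808703  0.34580484]
new 131 [ 0.4444 -0.1634] [-0.07 -0.21] top [ 0.4378 -0.1636  0.301 ] 0.3034
a 12 [ 0.4912 -0.1693] [-0.9   0.42] top [ 0.488  -0.1681  0.3458] 0.3458
b 171 [ 0.5364 -0.1742] [-0.29 -0.05] top [ 0.5359 -0.1742  0.0922] 0.095
[([263.0, 199.0], 89), ([276.0, 231.0], 2660), ([409.0, 303.0], 2409), ([492.0, 336.0], 6577), ([238.0, 328.0], 613), ([214.0, 359.0], 1340), ([271.0, 355.0], 816), ([365.0, 387.0], 471), ([259.0, 377.0], 127), ([225.0, 375.0], 333), ([215.0, 389.0], 30), ([279.0, 396.0], 123), ([221.0, 398.0], 27)]
flange top 164 [ 0.48433425 -0.38534783  0.08367273]
```

The bulb is upright and seated, the sleeve is up and nothing else has moved, so I'm handing in.

```bash
python3 -c "
from workcell import job_done
print(job_done())"
```

```text
the job is handed in; nothing more can be done
None
```

The orange-banded bulb stands upright (within about 0.5°) and fully down in the rack's empty well, the sleeve is fully up again, no bystander was seen to move, and the job was handed in after about 20 s; the bulb first settled leaning about 3°, so I regripped and straightened it, and drawing it out took up to 12 N after it was unlocked.

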